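Pack the paint crate and lay its lid flush

TASK

Pack away the paint crate: stand the two loose paint bottles upright in its two empty cells, one in each, then take the lid from its sloping stand and lay it gently on top of the crate, handle up, flat and with all its edges flush with the crate's. Set the bottles down gently too, and leave the bottles already packed and everything else on the table as they are.

Things in the scene. Friction and masses are not known exactly. Their poses are not given: they have to be found in the camera images.
- crate: Open plywood crate fixed to the table, left or right: 150 mm along its x, 182 mm along its y, 104 mm high; walls and floor 6 mm. Cross dividers 6 mm thick, top 51 mm above the table, make 4 cells of 66 (x) by 82 (y) mm centred at x +-36, y +-44; two diagonal cells are filled. Bottles inside end 6 mm below the rim. Origin: centre of its underside.
- cell_a (a point): Centre of the floor (6 mm above the table) of the empty cell at crate x -36, y -44 mm.
- cell_b (a point): Centre of the floor of the empty cell at crate x +36, y +44 mm.
- crate_rim (a point): Centre of the crate's open top, at rim height (104 mm above the table); axes as the crate's.
- bottle_1: Squat round paint bottle, plain white plastic with a grey screw cap, 92 mm tall: body 52 mm across up to 56 mm, sloping shoulder to 66 mm, cap 28 mm across from 66 to 92 mm. Origin: centre of its underside, z up along its axis. Stands loose on the table, the one nearer the robot.
- bottle_2: Squat round paint bottle, plain white plastic with a grey screw cap, 92 mm tall: body 52 mm across up to 56 mm, sloping shoulder to 66 mm, cap 28 mm across from 66 to 92 mm. Origin: centre of its underside, z up along its axis. Stands loose on the table, the one farther from the robot.
- packed_1: Same kind of bottle, already in the cell at crate x -36, y +44 mm.
- packed_2: Same kind of bottle, already in the cell at crate x +36, y -44 mm.
- lid: Flat plywood lid, 150 (x) by 182 (y) by 9 mm, no lip, about 220 g. Bar handle on top in the middle: 24 mm wide in x, 90 mm long in y, rising 36 mm above the face. Lies handle up on the stand at 35 degrees, its x pointing up the slope, its y level. Origin: centre of its underside, z out of the handle side.
- lid_grip (a point): On the lid's handle, 34 mm along lid z from the lid's origin (25 mm above its face, 11 mm below the handle's top): a place for the TCP to grip across the bar, closing along lid x.
- stand: Dark steel sloping stand fixed to the table on the other side from the crate, 150 mm wide; its surface falls towards the robot at 35 degrees to a lip 8 mm high; the surface is 75 mm above the table under the lid's centre. Origin: on the table under that point; z up, the slope rises towards its x.
- cup: Bystander: card cup, 54 mm across, 62 mm tall, standing between the two loose bottles.
- palette: Bystander: wooden strip 150 mm long with six small paint pots, 15 mm high.
- bowl: Bystander: white bowl, 100 mm across, 45 mm high.
- spatula: Bystander: spatula lying on the right.
- brush: Bystander: brush lying on the left.
Not all that is in view belongs to the job. Leave any blue look-alike of the lid alone.

How it is judged:
By the outcome, as a careful person would: the job done as asked, in the order asked, and still so for the second after the job is handed in, with the robot touching nothing.
It also fails if it takes over 67 s, if anything falls off the work surface, if the arm or the gripper's body presses on something with over 40 N, if the wrist force passes 120 N, or if a joint passes its speed limit or range.

ROBOT

A 6-joint arm with a two-finger parallel gripper is mounted at the origin on the work surface. World frame = base frame: x ahead of the robot, y to its left, z up, the work surface at z = 0. Lengths are in m, angles in rad, forces in N, time in s.
With the tool pointing down it reaches from about 0.425 to 0.95 m from the base axis. Payload 3.5 kg.
Tool frame: the origin (TCP) lies between the finger pads, 19 mm behind the fingertips; this is the grasp point; z points along the fingers, y is the line along which they close (so a half turn about z gives the same grasp; the last joint's range is limited). The gripper opens to 85 mm and grips with 20 to 120 N. Pads are 22 mm wide; open, the fingers measure 114 mm over their backs; the gripper's body (76 mm by 85 mm) begins 54 mm behind the grasp point. The pads swing forward as they close: fully open they stand 13 mm farther back than shut.
Start: joints at [-1.276, 0.286, 1.577, -0, 1.279, -0.15], TCP at [0.29, -0.609, 0.25] pointing down, gripper open.
Joint ranges: [-2.77, 2.77], [-0.9, 2.22], [0.21, 2.48], [-1.53, 4.67], [0.24, 2.81], [-2.84, 2.84]. Speed limits (rad/s): [2.79, 2.79, 3.14, 3.14, 3.14, 3.14].

INTERFACE

Orientations are given as a unit quaternion [w, x, y, z].
In Python, from bench import get_state, read_camera, camera_params, sign_off gives the robot as it stands.
- The arm moves only by the shell command python3 -m pendant 'ROWS' [FORCE]. ROWS is JSON, a list of rows, each a list of 3 entries, a list of its own where there are three numbers: the turn, a rotation vector about the tool's x, y, z normalised to -1 to 1, where 1 is 180 degrees, then the shift along the tool's x, y, z normalised to -1 to 1, where 1 is 0.15 m, then the closure, from -1 (fully open) to 1 (shut). In form: [[[rx, ry, rz], [dx, dy, dz], hand], ...]. A call has 1 to 10 rows; each row is the pose to reach, as a shift and turn from the pose commanded when the call began, along the tool's axes at that moment, turning the shorter way round; what a row does not reach only later rows make up. A row lasts 1/10 s, in which the tool goes at most 50 mm and 8.59 degrees, less where a joint would pass 70% of its speed; a pose out of reach is approached as far as the arm can. A call with a number of a shift or a turn outside -1 to 1 is refused whole. A call with a gripper value outside its range is refused whole. The fingers move at their own pace and stop on an object; FORCE is the grip in N (left out, the last holds). Time passes only in rows, so rows that repeat a pose let the fingers close. It gives the time, the measured TCP pose, the force, the opening and the grip force at its end, in the units of the state.
- get_state(): the state, without advancing time (a new reading comes with each control period).
- read_camera(name): name is "side" or "top"; returns (picture, depth): 420x560x3 uint8, red, green, blue; 420x560 float32, m along the optical axis (not along the pixel's ray), 0 where there is no reading.
- camera_params(name): a dict with "K" (3x3 intrinsics, pixels), "eye" and "orientation" of the camera in the world. Camera axes: x right, y up, looking along -z (the intrinsics and any distortion apply to the point x, -y, -z); pixel columns grow to the right and rows downward; lengths in m; the calibration is good to about 2 mm. A picture is of the moment at which its call begins. camera_params takes no time and is no camera call.
- sign_off(): hands the job in; it is judged then, once.
The state is a dict: "time": time; "joint_positions": joint angles; "qd": joint speeds; "joint_torque": joint torques, N m; "tcp_pos": TCP position; "tcp_rot": TCP orientation; "contact_force": force on the tool from outside, world axes, zero at the start; "wrist_torque": the same for the moment, N m; "width": opening from 0.0 (shut) to 1.0 (fully open); "grasp_force": force on a finger pad.
Only numpy, scipy, OpenCV 4.12 (cv2) and the standard library are available. Lean on these libraries where they do the work, as an engineer would, in place of code of your own. Each camera call takes 0.05 s, during which the arm holds its last target. There are 200 camera calls.

## Working session

There is one attempt and no reset: what is moved stays moved. The work goes in short steps, Python scripts to look and compute and a shell command to move; the robot and the scene stay as the last step left them, time stands still between calls to the robot, and variables do not carry over. Pictures are saved under pics/ and viewed, at most 10 in all, crops included, and the job is handed in when it is done.

```bash
ls; mkdir -p pics
cat > h.py <<'E'
import numpy as np, cv2
from bench import *
from scipy.spatial.transform import Rotation as R
def rot(q): return R.from_quat([q[1],q[2],q[3],q[0]])
def cloud(name):
    im,d=read_camera(name); p=camera_params(name); K=np.array(p["K"])
    v,u=np.mgrid[0:d.shape[0],0:d.shape[1]]
    x=(u-K[0,2])/K[0,0]; y=(v-K[1,2])/K[1,1]
    if 'dist' in p or 'distortion' in p: print("DISTORTION",p)
    P=np.stack([x*d,-y*d,-d],-1)
    W=P.reshape(-1,3)@rot(p["orientation"]).as_matrix().T+np.array(p["eye"])
    return im,d,W.reshape(*d.shape,3)
E
python3 - <<'E'
from h import *
for n in("top","side"):
    im,d,W=cloud(n); cv2.imwrite(f"pics/{n}0.png",im[...,::-1]); np.savez(f"{n}0.npz",im=im,d=d,W=W); print(camera_params(n))
print(get_state())
E
```

```text
pics
{'K': array([[424.87547903,   0.        , 273.26032437],
       [  0.        , 424.87547903, 201.01880952],
       [  0.        ,   0.        ,   1.        ]]), 'eye': array([0.44176298, 0.02005424, 1.19625622]), 'orientation': array([ 0.71045023,  0.02886469, -0.03191235, -0.70243071])}
{'K': array([[446.00709227,   0.        , 274.84111987],
       [  0.        , 446.00709227, 206.69878349],
       [  0.        ,   0.        ,   1.        ]]), 'eye': array([ 0.28965774, -1.12693337,  0.79216504]), 'orientation': array([ 0.86775659,  0.48635307, -0.05632845, -0.08535984])}
{'time': 0.1, 'joint_positions': array([-1.27599380e+00,  2.87113024e-01,  1.57804106e+00,  1.73472172e-05,
        1.27858280e+00, -1.49985606e-01]), 'qd': array([-0.00135089, -0.00130729, -0.00383028, -0.00184548,  0.00029376,
       -0.0016306 ]), 'joint_torque': array([ 2.40626650e-04, -4.07293403e+01, -2.93699080e+01, -1.76465010e-04,
        3.39019760e-03, -4.64058360e-06]), 'tcp_pos': array([ 0.29030633, -0.60876959,  0.24875582]), 'tcp_rot': array([-1.06990646e-03,  9.75372190e-01,  2.20562784e-01, -6.92809004e-05]), 'contact_force': array([-0.3387581 , -1.33285397,  1.0881985 ]), 'wrist_torque': array([-0.03550775,  0.01658775,  0.00327017]), 'grasp_force': 0.0, 'width': 0.9988434985719878}
```

View pics/top0.png

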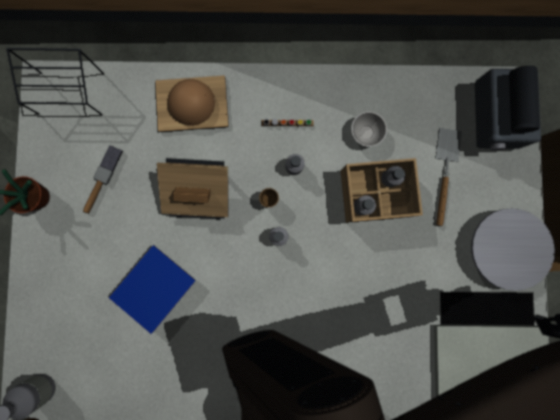

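View pics/side0.png

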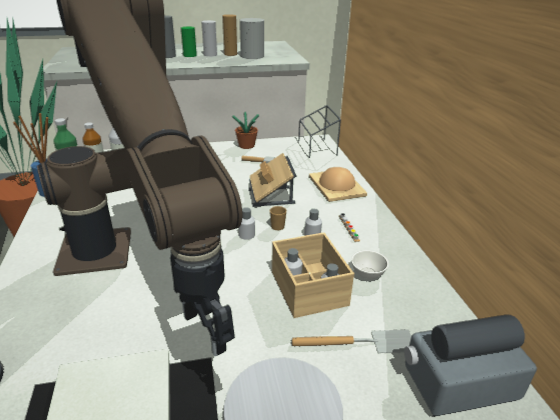

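The top view shows the crate at about (383,190) with packed caps at (366,205) and (395,176). The loose bottles are at (278,237) and (295,164), the cup at (268,198), and the lid at (193,190) with its handle at (190,196). The side view agrees. Next I measure with depth.

```bash
cat > m.py <<'E'
from h import *
import sys
T=np.load("top0.npz"); S=np.load("side0.npz")
def sel(W,c,r): return W[(np.hypot(W[...,0]-c[0],W[...,1]-c[1])<r)]
for n,A in(("top",T),("side",S)):
    W=A["W"]; d=A["d"]; f=W[(d>0)&(np.abs(W[...,2])<.02)&(np.abs(W[...,0]-.5)<.3)&(np.abs(W[...,1])<.4)]
    print(n,"table z",np.median(f[:,2]),f[:,2].std(),"invalid",(d==0).mean())
W=T["W"]
def box(u0,u1,v0,v1,lo,hi,A=T):
    w=A["W"][v0:v1,u0:u1].reshape(-1,3); dd=A["d"][v0:v1,u0:u1].ravel()
    return w[(dd>0)&(w[:,2]>lo)&(w[:,2]<hi)]
for n,b in dict(b1=(264,292,224,250),b2=(283,308,152,178),p1=(354,380,193,218),p2=(384,408,163,187),cup=(256,282,186,210)).items():
    w=box(*b,.05 if n=='cup' else .082,.13 if n[0]!='p' else .106); print(n,len(w),w.mean(0),np.ptp(w,axis=0), "max",w[:,2].max())
w=box(335,430,150,230,.097,.115); r=cv2.minAreaRect((w[:,:2]*1000).astype(np.float32)); print("crate",len(w),r,np.median(w[:,2]))
w=box(150,238,155,222,.02,.2)
# lid plane ransac
best=0;rng=np.random.default_rng(0)
for _ in range(500):
    a=w[rng.choice(len(w),3,False)]; nn=np.cross(a[1]-a[0],a[2]-a[0]); l=np.linalg.norm(nn)
    if l<1e-5: continue
    nn/=l; m=np.abs((w-a[0])@nn)<.003
    if m.sum()>best: best=m.sum();bm=m
p=w[bm]; c=p.mean(0); n=np.linalg.svd(p-c)[2][2]; n*=np.sign(n[2])
print("lid n",n,np.degrees(np.arccos(n[2])),best,len(w))
y=np.cross(n,[1,0,0]);y/=np.linalg.norm(y);x=np.cross(y,n)
q=np.stack([(p-c)@x,(p-c)@y],-1); r=cv2.minAreaRect((q*1000).astype(np.float32)); print("lid rect",r)
cen=c+x*r[0][0]/1e3+y*r[0][1]/1e3; print("lid face centre",cen,"yhoriz dir of normal",np.degrees(np.arctan2(-n[1],-n[0])))
h=w[((w-c)@n>.030)&((w-c)@n<.045)]; print("handle top",len(h),h.mean(0),np.median((h-c)@n))
q=np.stack([(h-c)@x,(h-c)@y],-1); print(cv2.minAreaRect((q*1000).astype(np.float32)))
E
python3 m.py
python3 - <<'E'
from h import *
im=cv2.imread("pics/top0.png")[140:260,140:430]; cv2.imwrite("pics/topc.png",cv2.resize(im,(797,330),interpolation=cv2.INTER_CUBIC))
E
```

```text
top table z 4.368432531065558e-05 0.0037011994420047714 invalid 0.003788265306122449
side table z -0.0012142610060978387 0.004332149444223181 invalid 0.0039115646258503405
b1 88 [0.44510104 0.00069082 0.09168446] [0.02335047 0.02600831 0.01041005] max 0.09717044848247625
b2 89 [ 0.64355206 -0.0420678   0.09165546] [0.02748306 0.02653044 0.01104522] max 0.09640859914997635
p1 107 [ 0.529274   -0.23056054  0.09681711] [0.04765176 0.06422821 0.02068175] max 0.10444383195173024
p2 124 [ 0.61621469 -0.30788458  0.09551461] [0.04431813 0.05333418 0.02309649] max 0.10542908910046056
cup 88 [0.5506606  0.0277525  0.06065091] [0.05110316 0.05099607 0.01860399] max 0.06898385089100678
crate 790 ((569.3814697265625, -271.53656005859375), (150.38735961914062, 183.8623504638672), 5.7595720291137695) 0.10273889468874953
lid n [-0.57384916  0.02368538  0.81861844] 35.0532676349498 2722 3906
lid rect ((-5.9260711669921875, 2.1038284301757812), (180.76856994628906, 158.7809295654297), 87.01853942871094)
lid face centre [0.55859049 0.22757943 0.08005854] yhoriz dir of normal -2.3635171377217192
handle top 313 [0.54198544 0.22758999 0.11167896] 0.03543520834211932
((-2.726202964782715, 2.0952682495117188), (90.52075958251953, 26.779132843017578), 86.72599792480469)
```

View pics/topc.png

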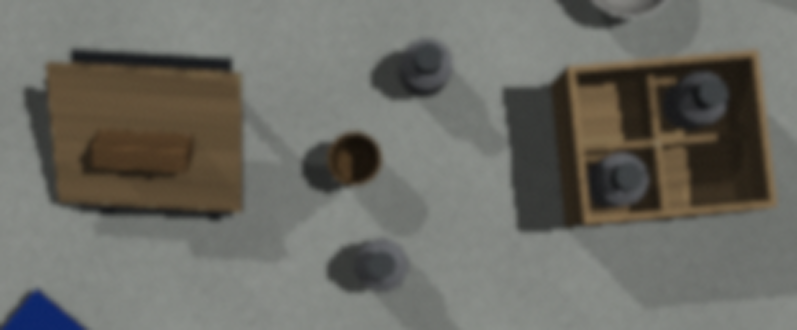

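The crop confirms the empty cells: upper-left is cell_b and lower-right is cell_a. I'll refine the crate and bottle positions with both cameras.

```bash
cat > fit.py <<'E'
from h import *
from scipy.optimize import least_squares
def fitrect(w,hx,hy,band,x0):
    # points on a rectangular frame: distance to the frame's centre line
    def f(p):
        c,s=np.cos(p[2]),np.sin(p[2]); d=w-p[:2]; a=np.abs(c*d[:,0]+s*d[:,1]); b=np.abs(-s*d[:,0]+c*d[:,1])
        e=np.maximum(np.abs(np.maximum(a-(hx-band/2),b-(hy-band/2))),0)
        return e
    r=least_squares(f,x0,loss="soft_l1",f_scale=.003); return r.x,np.median(f(r.x))
if __name__=="__main__":
    for n in("top","side"):
        A=np.load(n+"0.npz"); W=A["W"]; d=A["d"]; w=W[d>0]
        m=(np.abs(w[:,2]-.104)<.007)&(np.abs(w[:,0]-.569)<.1)&(np.abs(w[:,1]+.2715)<.115)
        x,e=fitrect(w[m][:,:2],.075,.091,.006,[.569,-.2715,.1]); print(n,"crate",x,np.degrees(x[2]),e,m.sum())
        for b,c in(("b1",(.445,.001)),("b2",(.6435,-.042)),("p1",(.529,-.224)),("p2",(.61,-.318)),("cup",(.55,.028))):
            k=(np.hypot(w[:,0]-c[0],w[:,1]-c[1])<.03)&(w[:,2]>.068)&(w[:,2]<.13)
            q=w[k]; 
            if len(q)<6: continue
            if b[0]=='p': q=q[(q[:,2]<.103)&(q[:,2]>.08)&(np.hypot(*(q[:,:2]-c).T)<.02)]
            # circle fit on cap: radius<=14
            print(n,b,len(q),q.mean(0),"mid",(q.min(0)+q.max(0))/2,"ztop",np.percentile(q[:,2],90))
E
python3 fit.py
```

```text
top crate [ 0.56869923 -0.27086301  0.08981694] 5.146131769753082 0.002077427231756253 790
top b1 90 [0.44521313 0.00087117 0.09116237] mid [0.44634933 0.00113439 0.08263922] ztop 0.09365582446991076
top b2 101 [ 0.64233529 -0.04151601  0.08966316] mid [ 0.6435744  -0.04203721  0.08232222] ztop 0.09460155768730294
top p1 93 [ 0.53071592 -0.2302861   0.09618344] mid [ 0.53160488 -0.231404    0.09204423] ztop 0.09978110843231298
top p2 104 [ 0.61156357 -0.31092138  0.09610905] mid [ 0.61166116 -0.31205232  0.09097357] ztop 0.09965875269620486
side crate [ 0.56766768 -0.27396253  0.09679032] 5.545677038421108 0.0018079621002363988 723
side b1 91 [ 0.44434496 -0.00677585  0.0831786 ] mid [ 0.4451598  -0.00251257  0.08078004] ztop 0.09098012021439994
side b2 93 [ 0.64052927 -0.04873286  0.08388149] mid [ 0.64134871 -0.04551897  0.0807476 ] ztop 0.09186158001800226
side p1 58 [ 0.52859576 -0.233124    0.09463083] mid [ 0.53038419 -0.23197507  0.09001747] ztop 0.09773398157920708
side p2 122 [ 0.61047821 -0.31868027  0.09246111] mid [ 0.61142156 -0.31518403  0.09000435] ztop 0.09779150951791885
```

```bash
cat > go.py <<'E'
# print the turn/shift (in pendant units) from a start pose to successive targets; splitting legs
from h import *
def down(yaw): # tool x at yaw, z down
    c,s=np.cos(yaw),np.sin(yaw); return R.from_matrix(np.array([[c,s,0],[s,-c,0],[0,0,-1]]))
def plan(targets,start=None):
    if start is None:
        s=get_state(); p,q=np.array(s["tcp_pos"]),rot(s["tcp_rot"])
        print("now",p.round(4),"yaw",np.degrees(np.arctan2(*q.as_matrix()[[1,0],0])).round(2),"F",np.round(s["contact_force"],1),"w",round(s["width"],3),"t",s["time"])
    else: p,q=start
    for t,r in targets:
        t=np.array(t); d=q.inv().apply(t-p)/.15; n=int(np.ceil(np.abs(d).max()/.99)) or 1
        tu=(q.inv()*r).as_rotvec()/np.pi
        rows=np.ceil(max(np.linalg.norm(t-p)/.05,np.linalg.norm(tu)*180/8.59))
        print("->",t,"shift",d.round(4),"turn",tu.round(4),"legs",n,"minrows",rows); p,q=t,r
YC=.0934
E
python3 - <<'E'
from go import *
D=down(YC)
plan([([.36,-.50,.25],D),([.47,-.25,.24],D),([.445,0,.16],D),([.445,0,.089],D)])
E
```

```text
now [ 0.2903 -0.6088  0.2488] yaw 25.48 F [-0.3 -1.3  1.1] w 0.999 t 0.1
-> [ 0.36 -0.5   0.25] shift [ 0.7314 -0.4547 -0.0071] turn [-0.0007  0.      0.1118] legs 1 minrows 3.0
-> [ 0.47 -0.25  0.24] shift [ 0.8856 -1.591   0.0667] turn [0. 0. 0.] legs 2 minrows 6.0
-> [0.445 0.    0.16 ] shift [-0.0105 -1.6749  0.5333] turn [0. 0. 0.] legs 2 minrows 6.0
-> [0.445 0.    0.089] shift [0.     0.     0.4733] turn [0. 0. 0.] legs 1 minrows 2.0
```

```bash
python3 -m pendant '[[[0,0,0.04],[0.24,-0.15,0],-1],[[0,0,0.08],[0.48,-0.3,0],-1],[[0,0,0.1118],[0.73,-0.455,0],-1],[[0,0,0.1118],[0.73,-0.455,0],-1]]' 40
python3 -m pendant '[[[0,0,0],[0.15,-0.26,0],-1],[[0,0,0],[0.3,-0.53,0.02],-1],[[0,0,0],[0.44,-0.8,0.03],-1]]'
python3 -m pendant '[[[0,0,0],[0.15,-0.26,0],-1],[[0,0,0],[0.3,-0.53,0.02],-1],[[0,0,0],[0.44,-0.8,0.03],-1]]'
python3 -m pendant '[[[0,0,0],[0,-0.28,0],-1],[[0,0,0],[0,-0.56,0.1],-1],[[0,0,0],[0,-0.84,0.2],-1]]'
python3 -m pendant '[[[0,0,0],[0,-0.28,0.1],-1],[[0,0,0],[0,-0.56,0.2],-1],[[0,0,0],[0,-0.83,0.33],-1],[[0,0,0],[0,-0.83,0.33],-1],[[0,0,0],[0,-0.83,0.33],-1]]'
python3 - <<'E'
from go import *
D=down(YC)
plan([([.445,0,.16],D),([.445,0,.089],D)])
E
```

```text
time: 0.5
tcp_pos: [0.3623, -0.4963, 0.2493]
tcp_rot: [-0.002, 0.999, 0.048, 0.0]
contact_force: [-0.3, -0.5, 0.8]
width: 0.998
grasp_force: 0.0
time: 0.8
tcp_pos: [0.4145, -0.3739, 0.2449]
tcp_rot: [-0.0, 0.999, 0.047, -0.0]
contact_force: [0.3, -0.6, -0.6]
width: 0.999
grasp_force: 0.0
time: 1.1
tcp_pos: [0.4691, -0.248, 0.2406]
tcp_rot: [-0.0, 0.999, 0.047, -0.0]
contact_force: [1.1, -0.8, 0.6]
width: 1.002
grasp_force: 0.0
time: 1.4
tcp_pos: [0.4571, -0.1228, 0.2109]
tcp_rot: [0.0, 0.999, 0.047, 0.001]
contact_force: [-0.0, 0.5, -0.4]
width: 1.002
grasp_force: 0.0
time: 1.9
tcp_pos: [0.4452, 0.0005, 0.161]
tcp_rot: [0.0, 0.999, 0.048, -0.001]
contact_force: [1.7, -0.6, 0.8]
width: 0.999
grasp_force: 0.0
now [0.4452 0.0005 0.161 ] yaw 5.51 F [ 1.7 -0.6  0.8] w 0.999 t 1.9
-> [0.445 0.    0.16 ] shift [-0.0016  0.0034  0.0064] turn [0.     0.0004 0.0009] legs 1 minrows 1.0
-> [0.445 0.    0.089] shift [0.     0.     0.4733] turn [0. 0. 0.] legs 1 minrows 2.0
```

```bash
python3 -m pendant '[[[0,0,0],[0,0.003,0.2],-1],[[0,0,0],[0,0.003,0.4],-1],[[0,0,0],[0,0.003,0.487],-1],[[0,0,0],[0,0.003,0.487],-1]]' 40
python3 -m pendant '[[[0,0,0],[0,0,0],1],[[0,0,0],[0,0,0],1],[[0,0,0],[0,0,0],1],[[0,0,0],[0,0,0],1],[[0,0,0],[0,0,0],1],[[0,0,0],[0,0,0],1],[[0,0,0],[0,0,0],1],[[0,0,0],[0,0,0],1]]' 40
```

```text
time: 2.3
tcp_pos: [0.4447, -0.0012, 0.0871]
tcp_rot: [-0.0, 0.999, 0.046, -0.002]
contact_force: [-0.7, 0.3, 0.2]
width: 0.995
grasp_force: 0.0
time: 3.1
tcp_pos: [0.4464, -0.0004, 0.0896]
tcp_rot: [0.0, 0.999, 0.047, 0.001]
contact_force: [-0.7, 0.1, 5.6]
width: 0.309
grasp_force: 39.2
```

```bash
python3 -m pendant '[[[0,0,0],[0,0,-0.1],1],[[0,0,0],[0,0,-0.3],1],[[0,0,0],[0,0,-0.55],1],[[0,0,0],[0,0,-0.8],1],[[0,0,0],[0,0,-0.967],1],[[0,0,0],[0,0,-0.967],1]]'
python3 - <<'E'
from go import *
D=down(YC)
plan([([.50,-.16,.233],D),([.5363,-.3192,.233],D)])
E
```

```text
time: 3.7
tcp_pos: [0.4476, -0.0008, 0.2375]
tcp_rot: [0.001, 0.999, 0.047, 0.004]
contact_force: [0.2, -0.1, -0.3]
width: 0.31
grasp_force: 39.6
now [ 0.4476 -0.0008  0.2375] yaw 5.38 F [ 0.2 -0.1 -0.3] w 0.31 t 3.7
-> [ 0.5   -0.16   0.233] shift [0.2481 1.0896 0.0353] turn [ 0.0009 -0.0025  0.0001] legs 2 minrows 4.0
-> [ 0.5363 -0.3192  0.233 ] shift [0.142  1.0793 0.    ] turn [0. 0. 0.] legs 2 minrows 4.0
```

```bash
python3 -m pendant '[[[0,0,0],[0.03,0.15,0],1],[[0,0,0],[0.07,0.4,0],1],[[0,0,0],[0.13,0.723,0],1]]'
python3 -m pendant '[[[0,0,0],[0.04,0.24,0],1],[[0,0,0],[0.09,0.48,0],1],[[0,0,0],[0.13,0.723,0],1]]'
python3 -m pendant '[[[0,0,0],[0.04,0.24,0],1],[[0,0,0],[0.09,0.5,0],1],[[0,0,0],[0.12,0.65,0],1],[[0,0,0],[0.13,0.723,0],1],[[0,0,0],[0.13,0.723,0],1],[[0,0,0],[0.13,0.723,0],1],[[0,0,0],[0.13,0.723,0],1]]'
python3 - <<'E'
from go import *
D=down(YC)
plan([([.5363,-.3192,.233],D)])
im,d,W=cloud("top"); cv2.imwrite("pics/t1.png",cv2.resize(im[120:270,250:450,::-1],(800,600),interpolation=cv2.INTER_CUBIC))
E
```

```text
time: 4.0
tcp_pos: [0.4741, -0.1061, 0.2311]
tcp_rot: [-0.001, 0.999, 0.048, -0.001]
contact_force: [0.8, 0.1, -0.5]
width: 0.308
grasp_force: 39.6
time: 4.3
tcp_pos: [0.5039, -0.2136, 0.2306]
tcp_rot: [-0.001, 0.999, 0.047, -0.002]
contact_force: [1.0, 0.4, 0.1]
width: 0.311
grasp_force: 39.6
time: 5.0
tcp_pos: [0.5339, -0.3173, 0.233]
tcp_rot: [-0.001, 0.999, 0.047, -0.0]
contact_force: [0.3, 0.4, -1.1]
width: 0.311
grasp_force: 39.6
now [ 0.5339 -0.3173  0.233 ] yaw 5.43 F [ 0.3  0.4 -1.1] w 0.311 t 5.0
-> [ 0.5363 -0.3192  0.233 ] shift [0.0144 0.0141 0.0001] turn [-0.0003  0.0002  0.0004] legs 1 minrows 1.0
```

View pics/t1.png

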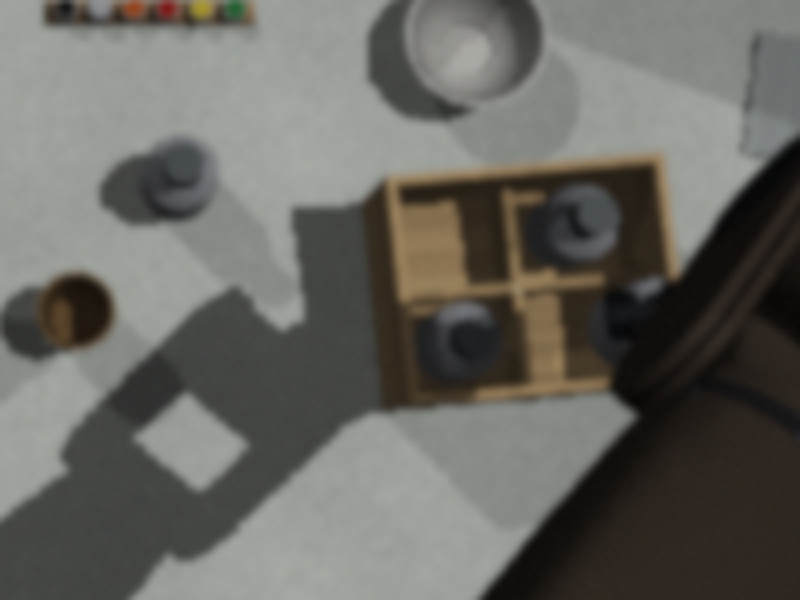

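The held bottle hangs over cell_a at about (630,310) and the rim is clear. Lowering now.

```bash
python3 -m pendant '[[[0,0,0],[0.014,0.014,0],1],[[0,0,0],[0.014,0.014,0.15],1],[[0,0,0],[0.014,0.014,0.3],1],[[0,0,0],[0.014,0.014,0.45],1],[[0,0,0],[0.014,0.014,0.6],1],[[0,0,0],[0.014,0.014,0.7],1],[[0,0,0],[0.014,0.014,0.8],1],[[0,0,0],[0.014,0.014,0.85],1],[[0,0,0],[0.014,0.014,0.86],1],[[0,0,0],[0.014,0.014,0.86],1]]'
python3 -m pendant '[[[0,0,0],[0,0,0.01],1],[[0,0,0],[0,0,0.02],1],[[0,0,0],[0,0,0.03],1],[[0,0,0],[0,0,0.03],1]]'
python3 -m pendant '[[[0,0,0],[0,0,0.01],1],[[0,0,0],[0,0,0.02],1],[[0,0,0],[0,0,0.02],1]]'
```

```text
time: 6.05
tcp_pos: [0.5369, -0.321, 0.105]
tcp_rot: [0.0, 0.999, 0.047, 0.0]
contact_force: [0.4, 0.8, -0.3]
width: 0.312
grasp_force: 39.7
time: 6.45
tcp_pos: [0.5364, -0.3207, 0.1]
tcp_rot: [-0.0, 0.999, 0.047, -0.0]
contact_force: [-0.2, 0.4, -1.2]
width: 0.315
grasp_force: 39.7
time: 6.75
tcp_pos: [0.5363, -0.3205, 0.0966]
tcp_rot: [-0.0, 0.999, 0.047, -0.0]
contact_force: [-0.3, -0.2, -0.0]
width: 0.31
grasp_force: 39.7
```

```bash
for i in 1; do
python3 -m pendant '[[[0,0,0],[0,0,0.007],1],[[0,0,0],[0,0,0.007],1]]'
python3 -m pendant '[[[0,0,0],[0,0,0.007],1],[[0,0,0],[0,0,0.007],1]]'; done
```

```text
time: 6.95
tcp_pos: [0.5365, -0.3207, 0.0958]
tcp_rot: [-0.0, 0.999, 0.047, -0.0]
contact_force: [0.7, -0.0, -1.9]
width: 0.31
grasp_force: 39.7
time: 7.15
tcp_pos: [0.5368, -0.3207, 0.0957]
tcp_rot: [-0.0, 0.999, 0.047, 0.0]
contact_force: [-0.8, 0.7, 3.7]
width: 0.315
grasp_force: 40.0
```

Contact with the floor felt (3.7 N). I'll release partway, then rise.

```bash
python3 -m pendant '[[[0,0,0],[0,0,0],0.3],[[0,0,0],[0,0,0],0.2],[[0,0,0],[0,0,0],0.1],[[0,0,0],[0,0,0],0.05],[[0,0,0],[0,0,0],0.05]]'
python3 -m pendant '[[[0,0,0],[0,0,-0.05],0.05],[[0,0,0],[0,0,-0.15],0.05],[[0,0,0],[0,0,-0.35],0.05],[[0,0,0],[0,0,-0.65],0.05],[[0,0,0],[0,0,-0.8],-0.5],[[0,0,0],[0,0,-0.8],-1]]'
python3 - <<'E'
from go import *
D=down(YC)
plan([([.6425,-.0435,.21],D),([.6425,-.0435,.088],D)])
E
```

```text
time: 7.65
tcp_pos: [0.5365, -0.3207, 0.0948]
tcp_rot: [-0.0, 0.999, 0.047, -0.0]
contact_force: [-0.4, 0.2, -0.5]
width: 0.478
grasp_force: 0.0
time: 8.25
tcp_pos: [0.5389, -0.3226, 0.2224]
tcp_rot: [0.004, 0.999, 0.047, 0.004]
contact_force: [-0.5, 0.4, 1.0]
width: 0.798
grasp_force: 0.0
now [ 0.5389 -0.3226  0.2224] yaw 5.37 F [-0.5  0.4  1. ] w 0.798 t 8.25
-> [ 0.6425 -0.0435  0.21  ] shift [ 0.8612 -1.7883  0.0746] turn [ 0.0027 -0.0027  0.0001] legs 2 minrows 6.0
-> [ 0.6425 -0.0435  0.088 ] shift [0.     0.     0.8133] turn [0. 0. 0.] legs 1 minrows 3.0
```

```bash
python3 -m pendant '[[[0,0,0],[0.14,-0.29,0],-1],[[0,0,0],[0.28,-0.58,0],-1],[[0,0,0],[0.43,-0.893,0.03],-1]]'
python3 -m pendant '[[[0,0,0],[0.14,-0.29,0],-1],[[0,0,0],[0.28,-0.58,0],-1],[[0,0,0],[0.43,-0.88,0.03],-1],[[0,0,0],[0.43,-0.893,0.03],-1],[[0,0,0],[0.43,-0.893,0.03],-1],[[0,0,0],[0.43,-0.893,0.03],-1]]'
python3 - <<'E'
from go import *
D=down(YC)
im,d,W=cloud("top"); w=W[d>0]; c=(.53,-.32)
q=w[(np.hypot(w[:,0]-.536,w[:,1]+.32)<.02)&(w[:,2]>.08)&(w[:,2]<.115)]; print("cell_a cap",len(q),q.mean(0),np.percentile(q[:,2],[10,50,90]))
plan([([.6425,-.0435,.21],D),([.6425,-.0435,.088],D)])
E
```

```text
time: 8.55
tcp_pos: [0.5876, -0.1824, 0.2109]
tcp_rot: [0.0, 0.999, 0.046, 0.0]
contact_force: [1.1, -0.0, -0.3]
width: 0.999
grasp_force: 0.0
time: 9.15
tcp_pos: [0.6387, -0.0447, 0.2057]
tcp_rot: [0.0, 0.999, 0.047, -0.0]
contact_force: [0.0, 0.0, -0.2]
width: 1.001
grasp_force: 0.0
cell_a cap 105 [ 0.5354281  -0.3179087   0.09606217] [0.09148878 0.0967945  0.09959659]
now [ 0.6387 -0.0452  0.2059] yaw 5.28 F [ 0.1 -0.2 -0.1] w 1.0 t 9.2
-> [ 0.6425 -0.0435  0.21  ] shift [ 0.0261 -0.0092 -0.0272] turn [ 0.0001  0.0002 -0.0004] legs 1 minrows 1.0
-> [ 0.6425 -0.0435  0.088 ] shift [0.     0.     0.8133] turn [0. 0. 0.] legs 1 minrows 3.0
```

```bash
python3 -m pendant '[[[0,0,0],[0.026,-0.009,0.2],-1],[[0,0,0],[0.026,-0.009,0.45],-1],[[0,0,0],[0.026,-0.009,0.65],-1],[[0,0,0],[0.026,-0.009,0.75],-1],[[0,0,0],[0.026,-0.009,0.78],-1],[[0,0,0],[0.026,-0.009,0.78],-1],[[0,0,0],[0.026,-0.009,0.78],-1]]'
python3 -m pendant '[[[0,0,0],[0,0,0],1],[[0,0,0],[0,0,0],1],[[0,0,0],[0,0,0],1],[[0,0,0],[0,0,0],1],[[0,0,0],[0,0,0],1],[[0,0,0],[0,0,0],1],[[0,0,0],[0,0,0],1],[[0,0,0],[0,0,0],1]]' 40
python3 -m pendant '[[[0,0,0],[0,0,-0.1],1],[[0,0,0],[0,0,-0.3],1],[[0,0,0],[0,0,-0.55],1],[[0,0,0],[0,0,-0.8],1],[[0,0,0],[0,0,-0.95],1],[[0,0,0],[0,0,-0.967],1],[[0,0,0],[0,0,-0.967],1],[[0,0,0],[0,0,-0.967],1]]'
python3 - <<'E'
from go import *
D=down(YC)
plan([([.5997,-.2255,.233],D),([.5997,-.2255,.105],D)])
E
```

```text
time: 9.9
tcp_pos: [0.6442, -0.043, 0.0912]
tcp_rot: [0.0, 0.999, 0.046, 0.002]
contact_force: [0.3, 0.2, -0.2]
width: 0.999
grasp_force: 0.0
time: 10.7
tcp_pos: [0.6433, -0.0424, 0.0897]
tcp_rot: [0.0, 0.999, 0.047, 0.001]
contact_force: [0.7, -0.3, 3.6]
width: 0.311
grasp_force: 39.6
time: 11.5
tcp_pos: [0.6415, -0.042, 0.2314]
tcp_rot: [-0.001, 0.999, 0.047, -0.002]
contact_force: [-0.2, 0.9, -2.3]
width: 0.309
grasp_force: 39.7
now [ 0.6415 -0.042   0.2314] yaw 5.36 F [-0.2  0.9 -2.3] w 0.309 t 11.5
-> [ 0.5997 -0.2255  0.233 ] shift [-0.3921  1.192  -0.0104] turn [-0.0005  0.0014  0.0001] legs 2 minrows 4.0
-> [ 0.5997 -0.2255  0.105 ] shift [0.     0.     0.8533] turn [0. 0. 0.] legs 1 minrows 3.0
```

```bash
python3 -m pendant '[[[0,0,0],[-0.04,0.12,0],1],[[0,0,0],[-0.1,0.32,0],1],[[0,0,0],[-0.196,0.596,0],1]]'
python3 -m pendant '[[[0,0,0],[-0.07,0.22,0],1],[[0,0,0],[-0.14,0.44,0],1],[[0,0,0],[-0.18,0.56,0],1],[[0,0,0],[-0.196,0.596,0],1],[[0,0,0],[-0.196,0.596,0],1],[[0,0,0],[-0.196,0.596,0],1],[[0,0,0],[-0.196,0.596,0],1]]'
python3 - <<'E'
from go import *
D=down(YC)
plan([([.5997,-.2255,.233],D),([.5997,-.2255,.105],D)])
im,d,W=cloud("top"); cv2.imwrite("pics/t2.png",cv2.resize(im[120:270,250:450,::-1],(600,450),interpolation=cv2.INTER_CUBIC))
E
```

```text
time: 11.8
tcp_pos: [0.621, -0.1341, 0.2319]
tcp_rot: [-0.001, 0.999, 0.048, -0.002]
contact_force: [-0.2, -1.0, -1.5]
width: 0.311
grasp_force: 39.7
time: 12.5
tcp_pos: [0.6014, -0.2243, 0.2341]
tcp_rot: [-0.0, 0.999, 0.048, -0.0]
contact_force: [0.9, 0.4, -2.2]
width: 0.312
grasp_force: 39.7
now [ 0.6014 -0.2243  0.2341] yaw 5.46 F [ 0.9  0.4 -2.2] w 0.312 t 12.5
-> [ 0.5997 -0.2255  0.233 ] shift [-0.012   0.0067  0.0071] turn [-0.0002  0.      0.0006] legs 1 minrows 1.0
-> [ 0.5997 -0.2255  0.105 ] shift [0.     0.     0.8533] turn [0. 0. 0.] legs 1 minrows 3.0
```

View pics/t2.png

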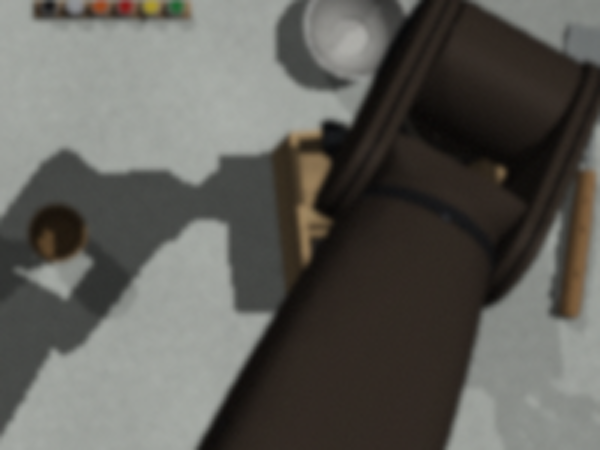

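The arm hides the cell here; only a crate corner at (300,140) shows. The TCP numbers agree with the target, so I descend by force.

```bash
python3 -m pendant '[[[0,0,0],[-0.012,0.007,0],1],[[0,0,0],[-0.012,0.007,0.15],1],[[0,0,0],[-0.012,0.007,0.3],1],[[0,0,0],[-0.012,0.007,0.45],1],[[0,0,0],[-0.012,0.007,0.6],1],[[0,0,0],[-0.012,0.007,0.7],1],[[0,0,0],[-0.012,0.007,0.8],1],[[0,0,0],[-0.012,0.007,0.85],1],[[0,0,0],[-0.012,0.007,0.86],1],[[0,0,0],[-0.012,0.007,0.86],1]]'
python3 -m pendant '[[[0,0,0],[0,0,0.01],1],[[0,0,0],[0,0,0.02],1],[[0,0,0],[0,0,0.03],1],[[0,0,0],[0,0,0.03],1]]'
python3 -m pendant '[[[0,0,0],[0,0,0.007],1],[[0,0,0],[0,0,0.007],1]]'
```

```text
time: 13.55
tcp_pos: [0.5997, -0.2272, 0.1057]
tcp_rot: [0.0, 0.999, 0.047, 0.0]
contact_force: [0.5, 0.7, -2.3]
width: 0.314
grasp_force: 39.7
time: 13.95
tcp_pos: [0.5993, -0.227, 0.1006]
tcp_rot: [-0.0, 0.999, 0.047, -0.0]
contact_force: [-0.2, -0.1, -1.3]
width: 0.313
grasp_force: 39.7
time: 14.15
tcp_pos: [0.5993, -0.227, 0.0995]
tcp_rot: [-0.0, 0.999, 0.047, -0.0]
contact_force: [-0.5, 1.3, -3.1]
width: 0.309
grasp_force: 39.7
```

```bash
python3 -m pendant '[[[0,0,0],[0,0,0.007],1],[[0,0,0],[0,0,0.014],1],[[0,0,0],[0,0,0.014],1]]' | grep -E "pos|force"
python3 -m pendant '[[[0,0,0],[0,0,0.007],1],[[0,0,0],[0,0,0.007],1]]'| grep -E "pos|force"
```

```text
tcp_pos: [0.5992, -0.2269, 0.0973]
contact_force: [-0.3, 0.3, -1.8]
grasp_force: 39.7
tcp_pos: [0.5992, -0.227, 0.0963]
contact_force: [-0.5, 0.0, -2.5]
grasp_force: 39.7
```

```bash
python3 -m pendant '[[[0,0,0],[0,0,0.007],1],[[0,0,0],[0,0,0.007],1]]' | grep -E "pos|force"
python3 -m pendant '[[[0,0,0],[0,0,0.004],1],[[0,0,0],[0,0,0.004],1]]'| grep -E "pos|force"
```

```text
tcp_pos: [0.5996, -0.2271, 0.0957]
contact_force: [0.5, -0.0, 0.2]
grasp_force: 39.8
tcp_pos: [0.5997, -0.2272, 0.0957]
contact_force: [-1.6, 0.6, 2.8]
grasp_force: 40.2
```

```bash
python3 -m pendant '[[[0,0,0],[0,0,0],0.3],[[0,0,0],[0,0,0],0.2],[[0,0,0],[0,0,0],0.1],[[0,0,0],[0,0,0],0.05],[[0,0,0],[0,0,0],0.05]]' | grep -E "width|contact"
python3 -m pendant '[[[0,0,0],[0,0,-0.05],0.05],[[0,0,0],[0,0,-0.15],0.05],[[0,0,0],[0,0,-0.35],0.05],[[0,0,0],[0,0,-0.65],0.05],[[0,0,0],[0,0,-0.95],-0.5],[[0,0,0],[0,0,-0.98],-1],[[0,0,0],[0,0,-0.98],-1]]'
python3 -m pendant '[[[0,0,0],[-0.1,-0.25,0],-1],[[0,0,0],[-0.2,-0.5,0],-1],[[0,0,0],[-0.4,-0.75,0],-1],[[0,0,0],[-0.5,-0.95,0],-1],[[0,0,0],[-0.5,-0.95,0],-1]]'
cat > lid.py <<'E'
from h import *
from scipy.optimize import least_squares
def lidfit(name,x0,A=None):
    im,d,W=A if A else cloud(name); w=W[d>0]
    w=w[np.linalg.norm(w-x0[:3],axis=1)<.15]; w=w[w[:,2]>.03]
    # pose: centre of face, yaw, tilt
    def fr(p): return R.from_euler("ZY",[p[3],-p[4]])
    def loc(p): return fr(p).inv().apply(w-p[:3])
    p=np.array(x0,float)
    for _ in range(4):
        l=loc(p); k=(np.abs(l[:,2])<.004)&(np.abs(l[:,0])<.07)&(np.abs(l[:,1])<.085)&~((np.abs(l[:,0])<.025)&(np.abs(l[:,1])<.055))
        f=lambda t:fr([0,0,0,p[3],t[1]]).inv().apply(w[k]-[p[0],p[1],t[0]])[:,2]
        r=least_squares(f,[p[2],p[4]],loss="soft_l1",f_scale=.002).x; p[2],p[4]=r
        l=loc(p)
        # handle top and face outline
        h=l[(np.abs(l[:,2]-.036)<.006)&(np.hypot(l[:,0],l[:,1])<.07)]
        face=l[(np.abs(l[:,2])<.005)&(np.abs(l[:,0])<.1)&(np.abs(l[:,1])<.11)]
        rh=cv2.minAreaRect((h[:,:2]*1000).astype(np.float32)); rf=cv2.minAreaRect((face[:,:2]*1000).astype(np.float32))
    return p,rh,rf,h.mean(0)*1000,w[k]
E
python3 - <<'E'
from lid import *
for n in("top","side"):
    A=cloud(n); cv2.imwrite(f"pics/{n}3.png",A[0][...,::-1]); np.savez(n+"3.npz",im=A[0],d=A[1],W=A[2])
    p,rh,rf,hm,_=lidfit(n,[.5586,.2276,.080,-.041,.611],A); print(n,p.round(4),"\n h",rh,hm.round(1),"\n f",rf)
E
python3 -c "
from go import *
plan([])"
```

```text
contact_force: [0.5, 0.4, -0.2]
width: 0.471
time: 16.25
tcp_pos: [0.6006, -0.2277, 0.2462]
tcp_rot: [0.002, 0.999, 0.047, 0.003]
contact_force: [-0.6, -0.4, -0.9]
width: 0.956
grasp_force: 0.0
time: 16.75
tcp_pos: [0.5083, -0.0888, 0.2395]
tcp_rot: [-0.001, 0.999, 0.048, -0.002]
contact_force: [1.1, -0.3, -0.2]
width: 1.002
grasp_force: 0.0
top [ 0.5586  0.2276  0.08   -0.041   0.6105] 
 h ((3.6976118087768555, 0.00258636474609375), (90.85322570800781, 26.667823791503906), 89.99958801269531) [ 4.6 -0.6 35.3] 
 f ((1.0531387329101562, -0.07192230224609375), (161.7815399169922, 182.72360229492188), 0.007871956564486027)
side [ 0.5586  0.2276  0.0789 -0.041   0.6121] 
 h ((-0.8336410522460938, -3.1787872314453125), (21.87569808959961, 93.40464782714844), 1.7537195682525635) [-2.  -4.3 35.3] 
 f ((-2.1578521728515625, -5.3694000244140625), (155.95510864257812, 186.41275024414062), 1.0935746431350708)
now [ 0.5107 -0.0916  0.2407] yaw 5.43 F [ 0.2  0.4 -0.5] w 1.001 t 16.85
```

Run:
```python
import cv2,numpy as np
a=cv2.imread("pics/top3.png"); b=cv2.imread("pics/side3.png")
x=cv2.resize(a[140:240,130:430],(798,266),interpolation=cv2.INTER_CUBIC); y=cv2.resize(b[145:320,230:405],(300,300),interpolation=cv2.INTER_CUBIC)
c=np.zeros((570,800,3),np.uint8); c[:266,:798]=x; c[268:568,:300]=y; cv2.imwrite("pics/c3.png",c)
```

```text
(no output)
```

View pics/c3.png

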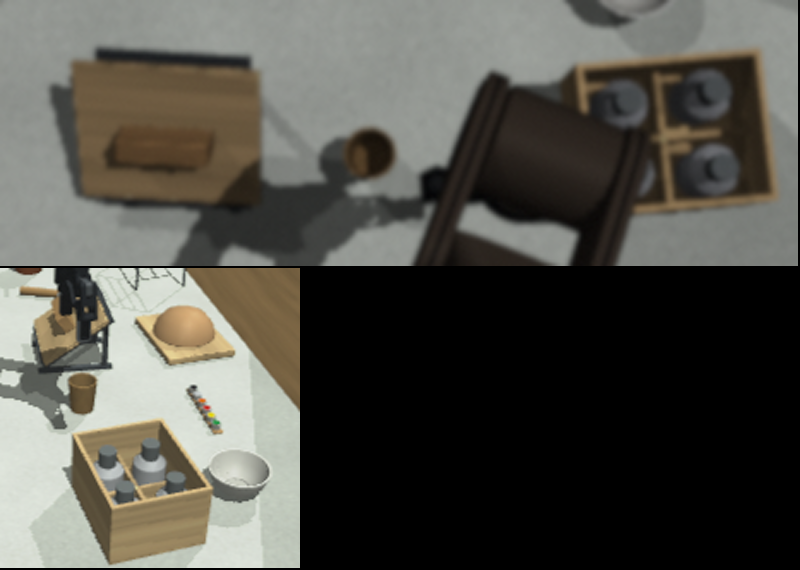

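```bash
cat >> go.py <<'E'
L=R.from_euler("ZY",[-.041,-.6112]); C=np.array([.5586,.2276,.0797])+L.apply([.003,-.0025,0])
LM=L.as_matrix(); TL=R.from_matrix(np.stack([LM[:,1],LM[:,0],-LM[:,2]],1)); n=LM[:,2]
E
python3 - <<'E'
from go import *
G=C+.025*n; print(G, LM)
plan([([.50,.03,.26],down(1.53)),(G+.08*n,TL),(G,TL)])
E
```

```text
[0.54661813 0.22558943 0.10189555] [[ 0.81827175  0.04098851 -0.57336837]
 [-0.03356795  0.99915962  0.02352128]
 [ 0.57385063  0.          0.81895999]]
now [ 0.5107 -0.0916  0.2407] yaw 5.43 F [ 0.2  0.4 -0.5] w 1.001 t 16.85
-> [0.5  0.03 0.26] shift [ 0.0054 -0.8139 -0.1282] turn [-5.000e-04  3.000e-04 -4.569e-01] legs 1 minrows 10.0
-> [0.50074866 0.22747113 0.16741235] shift [ 1.3156 -0.0487  0.6173] turn [-1.946e-01 -0.000e+00  1.000e-04] legs 2 minrows 5.0
-> [0.54661813 0.22558943 0.10189555] shift [-0.      0.      0.5333] turn [0. 0. 0.] legs 1 minrows 2.0
```

```bash
python3 -m pendant '[[[0,0,-0.045],[0,-0.08,-0.02],-1],[[0,0,-0.09],[0,-0.16,-0.04],-1],[[0,0,-0.135],[0,-0.24,-0.06],-1],[[0,0,-0.18],[0,-0.32,-0.08],-1],[[0,0,-0.225],[0,-0.4,-0.1],-1],[[0,0,-0.27],[0,-0.5,-0.12],-1],[[0,0,-0.315],[0,-0.6,-0.13],-1],[[0,0,-0.36],[0,-0.7,-0.13],-1],[[0,0,-0.41],[0,-0.8,-0.13],-1],[[0,0,-0.457],[0.005,-0.814,-0.13],-1]]'
python3 - <<'E'
from go import *
G=C+.025*n
plan([([.50,.13,.24],down(1.53)),(G+.08*n,TL)])
E
```

```text
time: 17.85
tcp_pos: [0.5013, 0.0297, 0.2607]
tcp_rot: [-0.001, 0.721, 0.693, -0.0]
contact_force: [-0.2, -0.5, -0.6]
width: 0.998
grasp_force: 0.0
now [0.5013 0.0297 0.2607] yaw 87.71 F [-0.2 -0.5 -0.6] w 0.998 t 17.85
-> [0.5  0.13 0.24] shift [ 0.6679 -0.0351  0.1381] turn [-0.0004 -0.0001  0.0003] legs 1 minrows 3.0
-> [0.50074866 0.22747113 0.16741235] shift [ 0.6495 -0.0215  0.4839] turn [-1.946e-01 -0.000e+00  1.000e-04] legs 1 minrows 5.0
```

```bash
python3 -m pendant '[[[0,0,0],[0.2,-0.01,0.04],-1],[[0,0,0],[0.45,-0.02,0.09],-1],[[0,0,0],[0.668,-0.035,0.138],-1]]' | grep pos
python3 -m pendant '[[[-0.04,0,0],[0.13,0,0.1],-1],[[-0.08,0,0],[0.26,-0.01,0.2],-1],[[-0.12,0,0],[0.4,-0.01,0.3],-1],[[-0.16,0,0],[0.52,-0.02,0.4],-1],[[-0.195,0,0],[0.65,-0.02,0.48],-1],[[-0.195,0,0],[0.65,-0.02,0.48],-1],[[-0.195,0,0],[0.65,-0.02,0.48],-1]]'
python3 - <<'E'
from go import *
G=C+.025*n
plan([(G+.08*n,TL),(G,TL)])
im,d,W=cloud("side"); cv2.imwrite("pics/s4.png",cv2.resize(im[130:230,210:340,::-1],(780,600),interpolation=cv2.INTER_CUBIC))
E
```

```text
tcp_pos: [0.5011, 0.1301, 0.2399]
time: 18.85
tcp_pos: [0.5017, 0.2271, 0.1676]
tcp_rot: [0.217, 0.69, 0.659, 0.207]
contact_force: [-0.0, 0.4, -0.5]
width: 0.996
grasp_force: 0.0
now [0.5017 0.2271 0.1676] yaw 87.38 F [-0.   0.4 -0.5] w 0.996 t 18.85
-> [0.50074866 0.22747113 0.16741235] shift [ 0.0019 -0.0059 -0.0027] turn [-0.0005  0.0012 -0.001 ] legs 1 minrows 1.0
-> [0.54661813 0.22558943 0.10189555] shift [-0.      0.      0.5333] turn [0. 0. 0.] legs 1 minrows 2.0
```

View pics/s4.png

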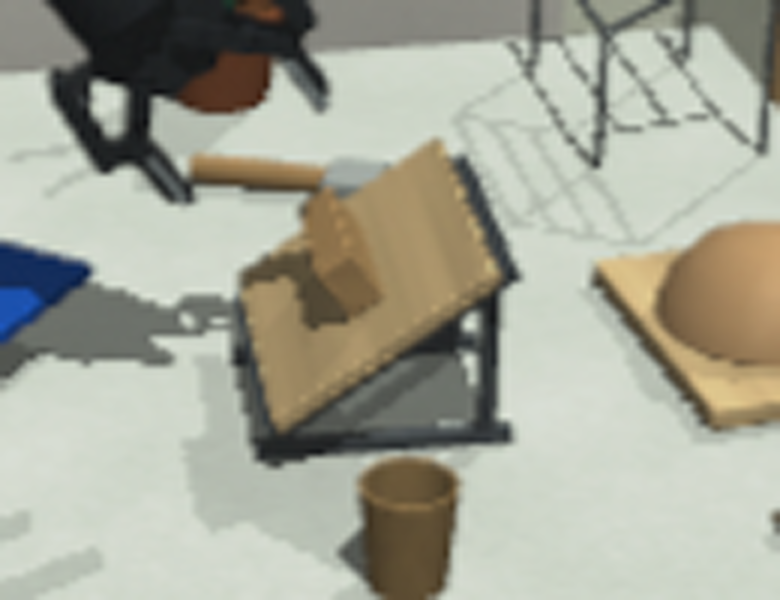

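The fingers at (180,195) and (325,100) straddle the handle at (345,260), square to the slope. Next I approach along the normal and grip.

```bash
python3 -m pendant '[[[0,0,0],[0,-0.006,0.1],-1],[[0,0,0],[0,-0.006,0.2],-1],[[0,0,0],[0,-0.006,0.3],-1],[[0,0,0],[0,-0.006,0.4],-1],[[0,0,0],[0,-0.006,0.48],-1],[[0,0,0],[0,-0.006,0.525],-1],[[0,0,0],[0,-0.006,0.525],-1],[[0,0,0],[0,-0.006,0.525],-1]]'
python3 -m pendant '[[[0,0,0],[0,0,0],0],[[0,0,0],[0,0,0],0.2],[[0,0,0],[0,0,0],0.3],[[0,0,0],[0,0,0],0.4],[[0,0,0],[0,0,0],0.5],[[0,0,0],[0,0,0],0.6],[[0,0,0],[0,0,0],0.8],[[0,0,0],[0,0,0],1],[[0,0,0],[0,0,0],1],[[0,0,0],[0,0,0],1]]' 60
python3 - <<'E'
from go import *
G=C+.025*n
plan([(G,TL)])
E
```

```text
time: 19.7
tcp_pos: [0.547, 0.2249, 0.1046]
tcp_rot: [0.218, 0.69, 0.658, 0.209]
contact_force: [-0.7, 0.2, -0.9]
width: 1.002
grasp_force: 0.0
time: 20.7
tcp_pos: [0.5469, 0.2256, 0.1049]
tcp_rot: [0.219, 0.689, 0.658, 0.209]
contact_force: [-1.4, -0.4, 6.3]
width: 0.268
grasp_force: 59.6
now [0.5469 0.2256 0.1049] yaw 87.37 F [-1.4 -0.4  6.3] w 0.268 t 20.7
-> [0.54661813 0.22558943 0.10189555] shift [-0.     -0.0129  0.0152] turn [ 0.0011  0.0008 -0.0014] legs 1 minrows 1.0
```

```bash
python3 -m pendant '[[[0,0,0],[0,0,-0.02],1],[[0,0,0],[0,0,-0.08],1],[[0,0,0],[0,0,-0.18],1],[[0,0,0],[0,0,-0.3],1],[[0,0,0],[0,0,-0.45],1],[[0,0,0],[0,0,-0.6],1],[[0,0,0],[0,0,-0.75],1],[[0,0,0],[0,0,-0.75],1]]'
python3 - <<'E'
from go import *
plan([([.52,.2,.25],down(np.pi/2-.041)),([.5,.0,.25],down(np.pi/2+.03)),([.568,-.272,.25],down(np.pi/2+YC)),([.568,-.272,.145],down(np.pi/2+YC))])
E
```

```text
time: 21.5
tcp_pos: [0.4803, 0.2286, 0.1965]
tcp_rot: [0.218, 0.689, 0.658, 0.209]
contact_force: [1.2, -0.2, -1.6]
width: 0.267
grasp_force: 60.5
now [0.4803 0.2286 0.1965] yaw 87.38 F [ 1.2 -0.2 -1.6] w 0.267 t 21.5
-> [0.52 0.2  0.25] shift [-0.1783  0.4285 -0.1344] turn [ 0.1952  0.0002 -0.0015] legs 1 minrows 5.0
-> [0.5  0.   0.25] shift [-1.3377 -0.0786  0.    ] turn [ 0.      0.     -0.0226] legs 2 minrows 5.0
-> [ 0.568 -0.272  0.25 ] shift [-1.8261  0.3987  0.    ] turn [ 0.      0.     -0.0202] legs 2 minrows 6.0
-> [ 0.568 -0.272  0.145] shift [0.  0.  0.7] turn [0. 0. 0.] legs 1 minrows 3.0
```

```bash
python3 -m pendant '[[[0.02,0,0],[-0.02,0.04,-0.02],1],[[0.05,0,0],[-0.04,0.1,-0.04],1],[[0.08,0,0],[-0.07,0.17,-0.06],1],[[0.11,0,0],[-0.1,0.24,-0.08],1],[[0.14,0,0],[-0.13,0.31,-0.1],1],[[0.17,0,0],[-0.16,0.38,-0.12],1],[[0.195,0,-0.001],[-0.178,0.43,-0.134],1],[[0.195,0,-0.001],[-0.178,0.43,-0.134],1]]'|grep -E "pos|rot"
python3 -m pendant '[[[0,0,0],[-0.1,0,0],1],[[0,0,-0.005],[-0.3,-0.02,0],1],[[0,0,-0.01],[-0.5,-0.03,0],1],[[0,0,-0.011],[-0.67,-0.04,0],1]]'|grep -E "pos|rot"
python3 -m pendant '[[[0,0,-0.003],[-0.2,0,0],1],[[0,0,-0.007],[-0.4,-0.02,0],1],[[0,0,-0.011],[-0.67,-0.04,0],1]]'|grep -E "pos|rot"
python3 -m pendant '[[[0,0,-0.003],[-0.25,0.05,0],1],[[0,0,-0.007],[-0.5,0.1,0],1],[[0,0,-0.01],[-0.75,0.16,0],1],[[0,0,-0.01],[-0.91,0.2,0],1]]'|grep -E "pos|rot"
python3 -m pendant '[[[0,0,-0.003],[-0.25,0.05,0],1],[[0,0,-0.007],[-0.5,0.1,0],1],[[0,0,-0.01],[-0.7,0.15,0],1],[[0,0,-0.01],[-0.85,0.18,0],1],[[0,0,-0.01],[-0.9,0.2,0],1],[[0,0,-0.01],[-0.9,0.2,0],1],[[0,0,-0.01],[-0.9,0.2,0],1]]'
python3 - <<'E'
from go import *
plan([([.568,-.272,.25],down(np.pi/2+YC)),([.568,-.272,.16],down(np.pi/2+YC))])
E
```

```text
tcp_pos: [0.5233, 0.1988, 0.2479]
tcp_rot: [0.0, 0.723, 0.691, -0.001]
tcp_pos: [0.5091, 0.0981, 0.2474]
tcp_rot: [0.0, 0.71, 0.704, -0.001]
tcp_pos: [0.5022, -0.0014, 0.2477]
tcp_rot: [-0.0, 0.697, 0.717, -0.001]
tcp_pos: [0.5363, -0.1388, 0.248]
tcp_rot: [0.0, 0.687, 0.727, -0.001]
time: 24.1
tcp_pos: [0.5747, -0.2684, 0.2489]
tcp_rot: [-0.001, 0.675, 0.738, -0.0]
contact_force: [-0.7, 0.8, -2.0]
width: 0.268
grasp_force: 60.3
now [ 0.5747 -0.2684  0.2489] yaw 95.11 F [-0.7  0.8 -2. ] w 0.268 t 24.1
-> [ 0.568 -0.272  0.25 ] shift [-0.0201 -0.0465 -0.0074] turn [-0.0004 -0.0001 -0.0013] legs 1 minrows 1.0
-> [ 0.568 -0.272  0.16 ] shift [0.  0.  0.6] turn [0. 0. 0.] legs 1 minrows 2.0
```

```bash
python3 -m pendant '[[[0,0,0],[-0.02,-0.046,0],1],[[0,0,0],[-0.02,-0.046,0.1],1],[[0,0,0],[-0.02,-0.046,0.2],1],[[0,0,0],[-0.02,-0.046,0.3],1],[[0,0,0],[-0.02,-0.046,0.4],1],[[0,0,0],[-0.02,-0.046,0.5],1],[[0,0,0],[-0.02,-0.046,0.56],1],[[0,0,0],[-0.02,-0.046,0.6],1],[[0,0,0],[-0.02,-0.046,0.6],1],[[0,0,0],[-0.02,-0.046,0.6],1]]'
python3 - <<'E'
from go import *
plan([])
ims=[]
for nme in("top","side"):
    im,d,W=cloud(nme); np.savez(nme+"5.npz",im=im,d=d,W=W); ims.append(im[...,::-1])
a=cv2.resize(ims[0][140:240,325:455],(390,300)); b=cv2.resize(ims[1][215:330,255:370],(600,600),interpolation=cv2.INTER_CUBIC)
c=np.zeros((600,800,3),np.uint8); c[:,:600]=b; c[:150,600:795]=cv2.resize(a,(195,150)); cv2.imwrite("pics/c5.png",c)
E
```

```text
time: 25.1
tcp_pos: [0.5692, -0.2736, 0.1602]
tcp_rot: [0.001, 0.675, 0.738, -0.0]
contact_force: [-0.1, 0.5, -2.9]
width: 0.271
grasp_force: 60.3
now [ 0.5692 -0.2736  0.1602] yaw 95.08 F [-0.1  0.5 -2.9] w 0.271 t 25.1
```

View pics/c5.png

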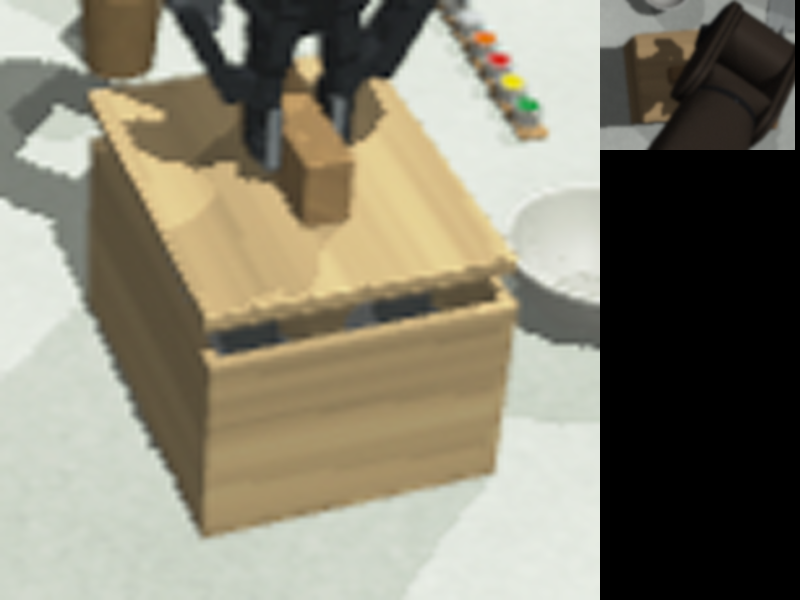

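The side view shows the lid about 15 mm above the crate and nearly aligned. Crate rim corners are at crop (205,358), (515,303) and (92,145); lid top-face corners are at (205,320), (517,262) and (90,92). I'll back-project these and compare.

```bash
cat > bp.py <<'E'
from h import *
def bp(name,uv,z):
    p=camera_params(name);K=p["K"]; uv=np.atleast_2d(uv).astype(float)
    r=np.stack([(uv[:,0]-K[0,2])/K[0,0],-(uv[:,1]-K[1,2])/K[1,1],-np.ones(len(uv))],-1); r=rot(p["orientation"]).apply(r); e=np.array(p["eye"])
    return (e+r*((z-e[2])/r[:,2])[:,None])[:,:2]
def proj(name,P):
    p=camera_params(name);K=p["K"]; c=rot(p["orientation"]).inv().apply(np.atleast_2d(P)-p["eye"])
    return np.stack([K[0,0]*c[:,0]/-c[:,2]+K[0,2],-K[1,1]*c[:,1]/-c[:,2]+K[1,2]],-1)
def rectcorners(x,y,yaw,z,hx=.075,hy=.091):
    c,s=np.cos(yaw),np.sin(yaw)
    return np.array([[x+c*a*hx-s*b*hy,y+s*a*hx+c*b*hy,z] for a,b in((-1,-1),(1,-1),(1,1),(-1,1))])
E
python3 - <<'E'
from bp import *
sc=600/115
f=lambda a:(np.array(a)+.5)/sc-.5+[255,215]
for nme,uv,z in(("crate",[(205,358),(515,303),(92,145)],.104),("lid",[(205,320),(517,262),(90,92)],.160-.0365+.009)):
    w=bp("side",f(uv),z); ex=w[1]-w[0]; ey=w[2]-w[0]
    print(nme,(w*1000).round(1).tolist(),"len",np.linalg.norm(ex)*1e3,np.linalg.norm(ey)*1e3,"yaw",np.degrees(np.arctan2(ex[1],ex[0])),np.degrees(np.arctan2(-ey[0],ey[1])),"ctr",((w[1]+w[2])/2*1e3).round(1))
# depth fit of the lid face in side image vs crate fit
from scipy.optimize import minimize
A=np.load("side5.npz"); w=A["W"][A["d"]>0]
k=(np.hypot(w[:,0]-.568,w[:,1]+.272)<.14)&(np.abs(w[:,2]-.133)<.006); q=w[k]; print("lid z med",np.median(q[:,2]),len(q))
E
```

```text
crate [[503.0, -364.9], [652.0, -354.7], [485.5, -198.5]] len 149.36070969947434 167.4021715803201 yaw 3.932540808237235 6.008565441113463 ctr [ 568.7 -276.6]
lid [[500.1, -372.4], [647.9, -359.7], [485.2, -192.8]] len 148.39241271319187 180.21473750266313 yaw 4.927247394293632 4.715908141004472 ctr [ 566.6 -276.3]
lid z med 0.1309915595280362 2143
```

Corner readings are limited by the height gap, so I lower to light contact and then compare the edges directly.

```bash
python3 -m pendant '[[[0,0,0],[0,0,0.03],1],[[0,0,0],[0,0,0.06],1],[[0,0,0],[0,0,0.08],1],[[0,0,0],[0,0,0.1],1],[[0,0,0],[0,0,0.1],1]]'| grep -E "pos|cont"
python3 -m pendant '[[[0,0,0],[0,0,0.007],1],[[0,0,0],[0,0,0.007],1]]'| grep -E "pos|cont"
python3 -m pendant '[[[0,0,0],[0,0,0.007],1],[[0,0,0],[0,0,0.007],1]]'| grep -E "pos|cont"
```

```text
tcp_pos: [0.5684, -0.2731, 0.1438]
contact_force: [-0.7, -0.1, -3.0]
tcp_pos: [0.5688, -0.2733, 0.1436]
contact_force: [0.2, -0.2, -2.6]
tcp_pos: [0.5688, -0.2733, 0.1426]
contact_force: [-1.2, 0.6, -2.9]
```

```bash
python3 -m pendant '[[[0,0,0],[0,0,0.007],1],[[0,0,0],[0,0,0.007],1]]'| grep -E "pos|cont"
python3 - <<'E'
from bp import *
ims=[];
for nme in("side","top"):
    im,d,W=cloud(nme); np.savez(nme+"6.npz",im=im,d=d,W=W); ims.append(im[...,::-1])
P=proj("side",rectcorners(.568,-.274,.0934,.104)); print(P.round(1))
B=ims[0]; S=np.load("side3.npz")["im"][...,::-1]
def crop(I,c,w=25,h=18,s=10):
    u,v=int(c[0]),int(c[1]); return cv2.resize(I[v-h//2:v+h//2+1, u-w//2:u+w//2+1],(395,295),interpolation=cv2.INTER_CUBIC)
c=np.zeros((600,800,3),np.uint8)
c[:295,:395]=crop(B,P[0]); c[:295,400:795]=crop(B,P[1]); c[300:595,:395]=crop(B,P[3]); c[300:595,400:795]=crop(B,P[2])
cv2.imwrite("pics/c6.png",c)
E
```

```text
tcp_pos: [0.5688, -0.2734, 0.1415]
contact_force: [0.3, 1.1, -2.8]
[[294.1 285.2]
 [353.4 273.5]
 [324.2 231.8]
 [271.4 240.6]]
```

View pics/c6.png

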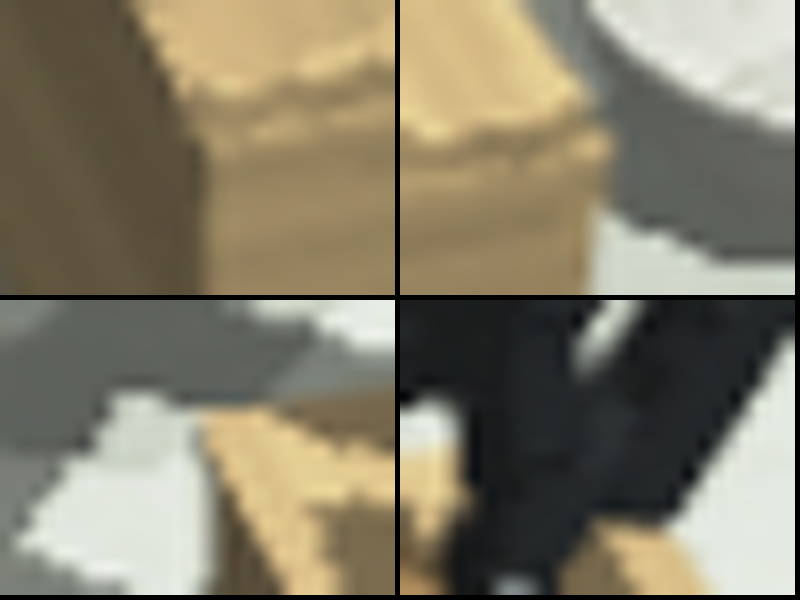

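The panels show the lid's near-left corner (190,105) and near-right corner (595,105) about 1 px (2 mm) left of the crate's corners (205,150) and (605,140). The y offset is not clear from this, so I measure edges numerically in the top view, where crate and lid share the same camera.

Run:
```python
from bp import *
A=np.load("top0.npz");B=np.load("top6.npz")
def edge(I,p0,p1,inw,name,z,L=5):
    # subpixel strongest gradient along normal, sampled between pixels p0,p1 ; inw=outward unit normal px
    I=cv2.GaussianBlur(cv2.cvtColor(I,cv2.COLOR_RGB2GRAY).astype(np.float32),(0,0),.6)
    out=[]
    t=np.linspace(-L,L,101)
    for a in np.linspace(0,1,25):
        p=np.array(p0)*(1-a)+np.array(p1)*a; q=(p+t[:,None]*inw).astype(np.float32)
        g=np.gradient(cv2.remap(I,q[:,0:1],q[:,1:2],cv2.INTER_CUBIC)[:,0]); k=-g  # bright inside -> dark outside
        m=np.clip(k,0,None)**2; i=m.argmax(); s=slice(max(0,i-10),i+11); out.append(p+inw*(t[s]*m[s]).sum()/m[s].sum())
    return bp(name,out,z)
g=(.5685,-.2725,.0934)
c,s=np.cos(g[2]),np.sin(g[2])
def meas(I,z,tag,edges):
    P=proj("top",rectcorners(*g,z)); ctr=P.mean(0)
    for nm,i,j,a0,a1 in edges:
        d=P[j]-P[i]; nrm=np.array([d[1],-d[0]])/np.linalg.norm(d); nrm*=np.sign(nrm@(P[i]-ctr))
        w=edge(I,P[i]+a0*d,P[i]+a1*d,nrm,"top",z)-g[:2]
        l=np.stack([c*w[:,0]+s*w[:,1],-s*w[:,0]+c*w[:,1]],-1)*1e3
        k=0 if nm[0]=="x" else 1; r=l[:,k]; o=l[:,1-k]; md=np.median(r); ok=np.abs(r-md)<3; f=np.polyfit(o[ok],r[ok],1)
        print(tag,nm,"median",md.round(2),"std",r[ok].std().round(2),ok.sum(),"slope deg",np.degrees(f[0]).round(2),"mean along",o[ok].mean().round(0), "px",P[i].round(),P[j].round())
E_=[("y+",2,3,.1,.9),("x+",2,1,.05,.35),("x-",3,0,.05,.3)]
meas(A["im"],.104,"crate",E_); meas(B["im"],.1145,"lid",E_)
B_=B["im"]; cv2.imwrite("pics/_t6.png",B_[...,::-1])
```

```text
crate y+ median 93.4 std 0.48 25 slope deg 0.18 mean along -0.0 px [347. 164.] [353. 222.]
crate x+ median 62.48 std 0.34 16 slope deg -0.14 mean along 65.0 px [347. 164.] [416. 158.]
crate x- median -72.07 std 0.14 25 slope deg 0.1 mean along 59.0 px [353. 222.] [423. 216.]
lid y+ median 93.81 std 0.65 22 slope deg 0.29 mean along 7.0 px [348. 163.] [353. 221.]
lid x+ median 82.62 std 1.33 6 slope deg 8.05 mean along 40.0 px [348. 163.] [418. 158.]
lid x- median -74.11 std 0.86 15 slope deg -1.12 mean along 65.0 px [353. 221.] [424. 216.]
```

In the same camera, lid and crate agree in y to 0.4 mm and in yaw to about 0.1°. The lid is 2 mm short in x, which matches the side view. I shift it 2 mm along +x, then lower to contact.

```bash
python3 -m pendant '[[[0,0,0],[-0.001,0.007,0],1],[[0,0,0],[-0.002,0.013,0],1],[[0,0,0],[-0.002,0.013,0],1],[[0,0,0],[-0.002,0.013,0],1]]'| grep -E "pos|cont"
python3 -m pendant '[[[0,0,0],[0,0,0.005],1],[[0,0,0],[0,0,0.005],1]]'| grep -E "pos|cont"
python3 -m pendant '[[[0,0,0],[0,0,0.005],1],[[0,0,0],[0,0,0.005],1]]'| grep -E "pos|cont"
```

```text
tcp_pos: [0.5708, -0.2735, 0.1415]
contact_force: [0.7, 0.1, -1.9]
tcp_pos: [0.5709, -0.2735, 0.1413]
contact_force: [-1.8, 0.4, 0.0]
tcp_pos: [0.5709, -0.2736, 0.1413]
contact_force: [-3.5, 2.1, 4.7]
```

```bash
python3 -m pendant '[[[0,0,0],[0,0,-0.003],1],[[0,0,0],[0,0,-0.003],0.5],[[0,0,0],[0,0,-0.003],0.4],[[0,0,0],[0,0,-0.003],0.3],[[0,0,0],[0,0,-0.003],0.2],[[0,0,0],[0,0,-0.003],0],[[0,0,0],[0,0,-0.003],-0.2],[[0,0,0],[0,0,-0.003],-0.2]]'
python3 -m pendant '[[[0,0,0],[0,0,-0.05],-0.2],[[0,0,0],[0,0,-0.15],-0.2],[[0,0,0],[0,0,-0.35],-0.2],[[0,0,0],[0,0,-0.6],-0.2],[[0,0,0],[0,0,-0.9],-0.2],[[0,0,0],[0,0,-0.9],-0.2]]'|grep -E "pos|cont"
python3 -m pendant '[[[0,0,0],[0.3,0,0],-0.2],[[0,0,0],[0.6,-0.2,0],-0.2],[[0,0,0],[0.9,-0.6,0],-0.2],[[0,0,0],[0.95,-0.8,0],-0.2]]'|grep -E "pos|cont"
python3 -m pendant '[[[0,0,0],[0.3,0,0],-0.2],[[0,0,0],[0.6,0,0],-0.2],[[0,0,0],[0.9,0,0],-0.2],[[0,0,0],[0.95,0,0],-0.2],[[0,0,0],[0.95,0,0],-0.2]]'
python3 - <<'E'
from bp import *
from fit import fitrect
for n in("top","side"):
    im,d,W=cloud(n); np.savez(n+"7.npz",im=im,d=d,W=W)
    w=W[(d>0)&(np.hypot(W[...,0]-.568,W[...,1]+.272)<.15)&(W[...,2]>.095)&(W[...,2]<.13)]
    r=cv2.minAreaRect((w[:,:2]*1e3).astype(np.float32)); print(n,r,np.percentile(w[:,2],[10,50,90]))
    i=w[(np.abs(w[:,2]-.113)<.008)]; print("tilt",np.linalg.lstsq(np.c_[i[:,:2],np.ones(len(i))],i[:,2],rcond=None)[0])
    if n=="top": a=im[...,::-1]
    else: b=im[...,::-1]
c=np.zeros((600,800,3),np.uint8); c[:400,:400]=cv2.resize(a[140:240,335:435],(400,400),interpolation=cv2.INTER_CUBIC); c[:400,400:]=cv2.resize(b[220:330,260:370],(400,400),interpolation=cv2.INTER_CUBIC)
c[405:,:260]=cv2.resize(a,(260,195)); cv2.imwrite("pics/c7.png",c)
E
```

```text
time: 28.0
tcp_pos: [0.5708, -0.2735, 0.1404]
tcp_rot: [0.0, 0.675, 0.738, -0.0]
contact_force: [-0.2, -0.6, 0.6]
width: 0.598
grasp_force: 0.0
tcp_pos: [0.5739, -0.2753, 0.2867]
contact_force: [0.1, 0.1, 1.0]
tcp_pos: [0.4457, -0.1433, 0.2763]
contact_force: [-0.1, -0.4, 0.7]
time: 29.5
tcp_pos: [0.434, -0.0021, 0.2763]
tcp_rot: [0.001, 0.674, 0.739, 0.0]
contact_force: [0.1, 0.3, 0.3]
width: 0.601
grasp_force: 0.0
top ((568.6897583007812, -270.67657470703125), (150.6392059326172, 182.7610626220703), 5.186743259429932) [0.1099634  0.11260434 0.11520225]
tilt [-0.00043027 -0.00158254  0.11242997]
side ((568.1895141601562, -273.3441162109375), (151.5742645263672, 187.1016082763672), 5.370406150817871) [0.10523926 0.11149021 0.11354254]
tilt [0.0022845  0.00286836 0.11109946]
```

View pics/c7.png

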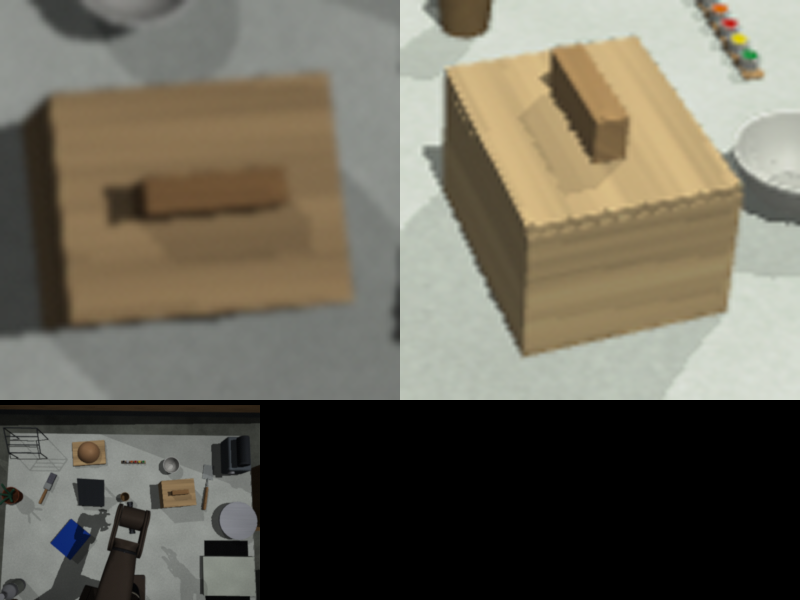

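The lid lies flat and flush: its top-view fit is (568.7, −270.7) mm at 5.2°, and the crate's was (568.7, −270.9) mm at 5.1°. The corner edges run straight at (527,228) and (740,187), and the arm is clear.

```bash
python3 -c "
from bench import *
print(sign_off())"
```

```text
the job is handed in; nothing more can be done
None
```

Both loose bottles stand in the crate's two empty cells, and the lid lies flat and flush on top with its handle up. The job was handed in at about 30 s of the 67 s allowed; the sign-off returned no verdict.

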